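Put away the delivered stack at the mosaic bench

ROBOT

A 6-joint arm with a two-finger parallel gripper is mounted at the origin on the work surface. World frame = base frame: x ahead of the robot, y to its left, z up, the work surface at z = 0. Lengths are in m, angles in degrees, forces in N, time in s.
With the tool pointing down it reaches from about 0.375 to 0.9 m from the base axis. Payload 3.1 kg.
Tool frame: the origin (TCP) lies on the centre line of the jaws, within the pads' length; the fingertips stand 25 mm ahead of it and the grasp point (between the pads) lies 6 mm ahead of it; z points along the fingers, y is the line along which they close (so a half turn about z gives the same grasp; the last joint's range is limited). The gripper opens to 87 mm and grips with 3 to 60 N. Pads are 19 mm wide; open, the fingers measure 117 mm over their backs; the gripper's body (75 mm by 190 mm) begins 51 mm behind the grasp point.
Start: joints at [65.403, 30.224, 82.088, -0, 67.689, -10.227], TCP at [0.155, 0.605, 0.248] pointing down, gripper open.
Joint ranges: [-176.69, 176.69], [-43.24, 126.21], [12.49, 139.97], [-82, 262], [0, 151.66], [-163.58, 163.58]. Speed limits (degrees/s): [159.86, 159.86, 180, 180, 180, 180].

INTERFACE

Orientations are given as a 3x3 rotation matrix whose columns are the frame's x, y, z axes.
In Python, from rig import * gives the robot as it stands.
- The arm moves only by the tool step_arm, never from a script. Its argument "steps" is a list of rows, each a list of 7 numbers: the shift along the tool's x, y, z normalised to -1 to 1, where 1 is 0.3 m, then the turn, a rotation vector about the tool's x, y, z normalised to -1 to 1, where 1 is 45 degrees, then the gripper's target within -1 to 1 (shut at 1, half-way at 0, fully open at -1). A call has 1 to 8 rows; each row is the pose to reach, as a shift and turn from the pose commanded when the call began, along the tool's axes at that moment; what a row does not reach only later rows make up. A row lasts 1/12 s, in which the tool goes at most 41.7 mm and 7.16 degrees, less where a joint would pass 70% of its speed; a pose out of reach is approached as far as the arm can. A call with a number of a shift or a turn outside -1 to 1 is refused whole. A call with a gripper value outside its range is refused whole. The fingers move at their own pace and stop on an object; the grip force is fixed at half the most. Time passes only in rows, so rows that repeat a pose let the fingers close. It gives the time, the measured TCP pose, the force, the opening and the grip force at its end, in the units of the state.
- read_state(): the state, without advancing time (a new reading comes with each control period).
- capture(name): name is "scene" or "top"; returns a dict with "image" (480x640x3 uint8, red, green, blue), "vertical_fov" (degrees; the focal length in pixels is half the picture's height over the tangent of half this angle, whatever the lens; pixels are square), "cx", "cy" (the principal point, pixels), "world_from_camera" (4x4, takes a point from camera to world coordinates). Camera axes: x right, y down, z forward; pixel columns grow to the right and rows downward; lengths in m; the calibration is good to about 2 mm. A picture is of the moment at which its call begins. There is no depth.
- hand_in(): hands the job in; it is judged then, once.
The state is a dict: "time_s": time; "joint_positions": joint angles; "qvel": joint speeds; "tau": joint torques, N m; "position": TCP position; "tcp_rot": TCP orientation; "force": force on the tool from outside, world axes, zero at the start; "moment": the same for the moment, N m; "opening": opening from 0.0 (shut) to 1.0 (fully open); "grasp_force": force on a finger pad.
Only numpy, scipy, OpenCV 4.12 (cv2) and the standard library are available. Lean on these libraries where they do the work, as an engineer would, in place of code of your own. Each camera call takes 0.05 s, during which the arm holds its last target. There are 200 camera calls.

TASK

First pull the old tin in the tin lane forward from the rear round mark to the front one (near the low lip), then take the delivered stack apart from the top: the new tin goes on the rear mark behind the old one, then the cardboard carton flat in the short tray, and last the marble slab flat in the long tray, carton and slab each lying lengthwise in the middle of its tray. Keep everything upright and set the slab down gently rather than dropping it; leave the bowl, the cup and the jar where they stand.

Things in the scene. Friction and masses are not known exactly. Their poses are not given: they have to be found in the camera images.
- old_tin: Old tin: closed plain steel cylinder, 44 mm diameter, 52 mm high, 0.15 to 0.3 kg, standing at the rear of the tin lane, within about 5 mm of the rear mark. Same make as the new tin; told apart by where it stands. Origin: centre of its underside; z up.
- new_tin: New tin: closed plain steel cylinder, 44 mm diameter, 52 mm high, 0.15 to 0.3 kg, standing on top of the stack, on the carton. Origin: centre of its underside; z up.
- carton: Brown cardboard carton with a narrow strip of pale tape, full and rigid, 90 (x) x 54 (y) x 40 (z) mm, about 0.35 kg, in the middle of the stack, lying on the slab roughly lengthwise to it. Origin: centre of its underside; x along its length, z up.
- slab: White marble slab, 140 (x) x 60 (y) x 24 (z) mm, about 0.54 kg, lying on the table at the bottom of the stack; its ends stick out beyond the carton. Origin: centre of its underside; x along its length, z up.
- lane: Tin lane: fixed wooden channel, 170 (x) x 74 (y) mm. Floor top 6 mm above the table; side rails 8 mm thick, tops 12 mm above the table, 58 mm apart; front end (-x, to the robot) has a lip 12 mm high, rear end (+x) a dark board 45 mm high, inner face at x = +75 mm. Two white rings on the floor: front mark at x = -45 mm, rear mark at x = +35 mm, y = 0. Origin: centre of its underside, on the table.
- carton_tray: Short tray: fixed, wooden, cork-lined, 128 (x) x 94 (y) mm outside; inner floor 112 x 78 mm, its top 6 mm above the table; lip 8 mm wide all round, top 10 mm above the table. The carton belongs here, its length along the tray's x. Origin: centre of its underside on the table.
- slab_tray: Long tray: fixed, wooden, cork-lined, 180 (x) x 100 (y) mm outside; inner floor 164 x 84 mm, its top 6 mm above the table; lip 8 mm wide all round, top 10 mm above the table. The slab belongs here, its length along the tray's x. Origin: centre of its underside on the table.
- bowl: Bystander: white bowl with gold tesserae, 84 mm across, 38 mm high. Origin: centre of its underside.
- cup: Bystander: white open cup, 60 mm across, 60 mm high. Origin: centre of its underside.
- jar: Bystander: green glass jar with a steel cap, 42 mm across, 55 mm high. Origin: centre of its underside.
Mind the look-alikes: they are no part of the job. What is shaped like the slab but blue or pink is not meant. Leave any pink look-alike of the carton_tray alone.

How it is judged:
By the outcome, as a careful person would: the job done as asked, in the order asked, and still so for the second after the job is handed in, with the robot touching nothing.
It also fails if it takes over 128 s, if anything falls off the work surface, if the arm or the gripper's body presses on something with over 40 N, if the wrist force passes 120 N, or if a joint passes its speed limit or range.

## Working session

There is one attempt and no reset: what is moved stays moved. The work goes in short steps, Python scripts to look and compute and a tool call to move; the robot and the scene stay as the last step left them, time stands still between calls to the robot, and variables do not carry over. Pictures are saved under pics/ and viewed, at most 14 in all, crops included, and the job is handed in when it is done.

Besides the shell and the picture viewer there is one more tool, called in YAML: its name, and indented under it one key for each argument. step_arm: Moves the arm, as the interface text tells. Scaled input: -1 to 1 covers 0.3 m each way for a shift and 45 degrees each way for a turn. Its arguments: {"type":"object","properties":{"steps":{"type":"array"}},"required":["steps"]}

```bash
mkdir -p pics; python3 - <<'E'
from rig import *
import cv2,pickle
for n in("scene","top"):
    c=capture(n);cv2.imwrite(f"pics/{n}0.png",c["image"][:,:,::-1]);pickle.dump(c,open(n+"0.pkl","wb"))
    print(n,c["vertical_fov"],c["cx"],c["cy"],c["world_from_camera"].round(3) if hasattr(c["world_from_camera"],'round') else c["world_from_camera"])
s=read_state();print(s)
E
```

```text
scene 57.291302200600306 322.2739128433806 240.55482675716044 [[ 0.561  0.569 -0.601  1.045]
 [ 0.828 -0.375  0.417 -0.515]
 [ 0.012 -0.731 -0.682  0.786]
 [ 0.     0.     0.     1.   ]]
top 54.3623733894929 317.5935248195506 234.74241047935035 [[-1.200e-02 -9.780e-01  2.100e-01  1.360e-01]
 [-1.000e+00  1.200e-02 -2.000e-03 -9.800e-02]
 [-1.000e-03 -2.100e-01 -9.780e-01  1.369e+00]
 [ 0.000e+00  0.000e+00  0.000e+00  1.000e+00]]
{'time_s': 0.1, 'joint_positions': array([ 6.54056117e+01,  3.02724485e+01,  8.21490262e+01, -1.21065592e-03,
        6.76895245e+01, -1.02300144e+01]), 'qvel': array([ 0.09873444, -0.05251867, -0.24333909,  0.02919573,  0.03802497,
        0.00568071]), 'tau': array([-2.59615399e-04, -4.40985775e+01, -1.77149999e+01,  6.34933147e-02,
        5.33717754e-02, -6.72245142e-05]), 'position': array([0.15480168, 0.60489453, 0.24668232]), 'tcp_rot': array([[-9.68739474e-01,  2.48079039e-01, -7.88513552e-04],
       [ 2.48080079e-01,  9.68737912e-01, -1.76967784e-03],
       [ 3.24842996e-04, -1.90997128e-03, -9.99998123e-01]]), 'force': array([-0.22049675, -0.63127098, -0.80254342]), 'moment': array([-0.01557202,  0.02512077,  0.03400907]), 'grasp_force': 0.0, 'opening': 0.9985789337058987}
```

View pics/top0.png

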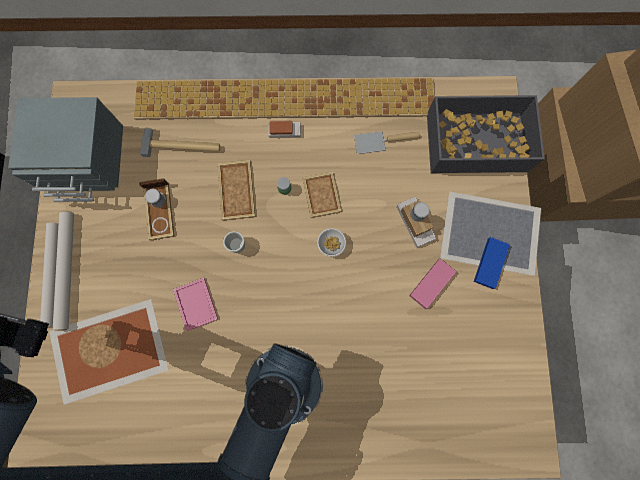

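View pics/scene0.png

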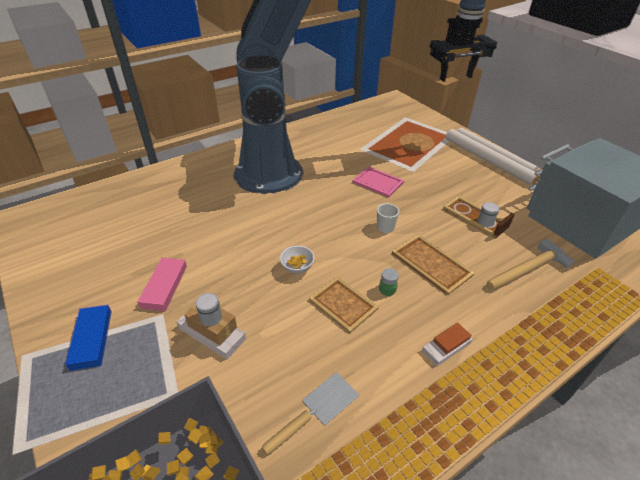

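Top view: lane at about (158,210) with the old tin at (152,196), long tray (238,190), short tray (322,195), stack (418,220), jar (284,186), cup (234,241), bowl (331,242). The scene view agrees: stack (210,325), lane (480,215). I'll enlarge the parts that matter.

```bash
python3 - <<'E'
import cv2,pickle,numpy as np
t=pickle.load(open("top0.pkl","rb"))["image"][:,:,::-1];s=pickle.load(open("scene0.pkl","rb"))["image"][:,:,::-1]
def cr(i,x,y,w,h,f):return cv2.resize(i[y:y+h,x:x+w],None,fx=f,fy=f,interpolation=cv2.INTER_CUBIC)
a=np.hstack([cr(t,130,170,80,75,5),cr(t,385,185,80,75,5)])
b=np.hstack([cr(s,435,185,100,56,4),cr(s,170,285,100,56,4)])
cv2.imwrite("pics/crop1.png",np.vstack([a,b]))
E
```

```text
(no output)
```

View pics/crop1.png

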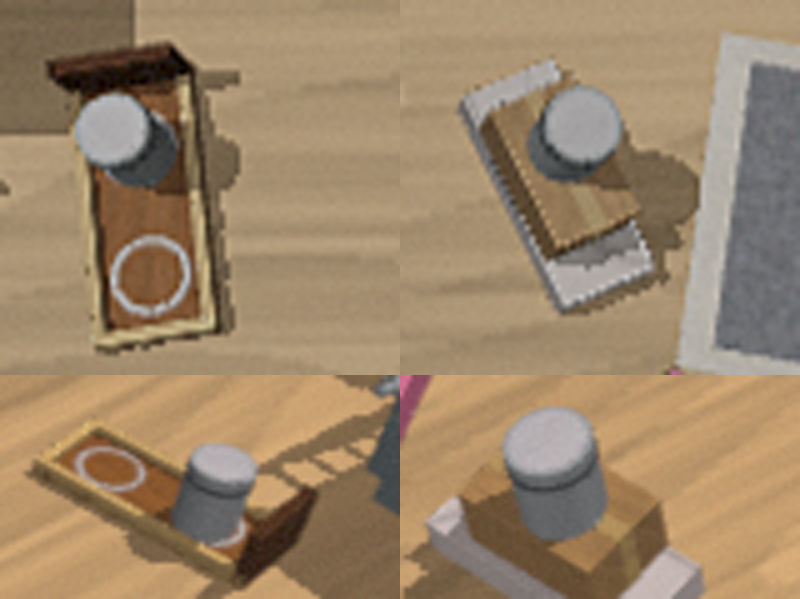

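Crop: lane front ring at top px ≈(159.5,224.6), old-tin cap ≈(152.5,195.7). Stack tin cap ≈(421,210), with the carton and slab rotated below it. Now to metric points, checked against the known sizes.

```bash
cat > h.py <<'E'
import numpy as np,cv2,pickle
def ray(c,p,z):
    f=240/np.tan(np.radians(c["vertical_fov"])/2);T=np.array(c["world_from_camera"])
    d=T[:3,:3]@np.array([(p[0]-c["cx"])/f,(p[1]-c["cy"])/f,1]);o=T[:3,3]
    return (o+d*(z-o[2])/d[2])
def un(p,x0,y0,f,ox=0,oy=0):return((p[0]-ox+.5)/f-.5+x0,(p[1]-oy+.5)/f-.5+y0)
def rects(c,mask,z):  # largest contour -> centre,size,yaw on plane z
    k=max(cv2.findContours(mask,cv2.RETR_EXTERNAL,cv2.CHAIN_APPROX_NONE)[0],key=cv2.contourArea)[:,0]
    w=np.array([ray(c,p,z)[:2] for p in k],np.float32)*1000
    (cx,cy),(a,b),an=cv2.minAreaRect(w)
    if a<b:an+=90;a,b=b,a
    return np.round([cx,cy,a,b,(an+90)%180-90],1)
E
python3 - <<'E'
from h import *
t=pickle.load(open("top0.pkl","rb"));s=pickle.load(open("scene0.pkl","rb"))
mm=lambda v:np.round(v[:2]*1000,1)
T1=lambda p,z:mm(ray(t,un(p,130,170,5),z));T2=lambda p,z:mm(ray(t,un(p,385,185,5,400),z))
S1=lambda p,z:mm(ray(s,un(p,435,185,4,0,375),z));S2=lambda p,z:mm(ray(s,un(p,170,285,4,400,375),z))
print("ring",T1((150,275),.006),S1((110,468),.006));print("oldtin",T1((114,130),.058),S1((222,467),.058))
print("lane corners",T1((97,347),.012),T1((215,331),.012),T1((191,72),.012))
print("lane S front corners",S1((97,423),.012),S1((34,464),.012),S1((240,578),.012))
print("newtin",T2((582,127),.116),S2((550,443),.116))
print("slab T",[T2(p,.024) for p in((463,105),(555,62),(652,268),(562,300))])
print("carton T",[T2(p,.064) for p in((482,115),(556,246),(636,210))])
print("carton S",[S2(p,.064) for p in((461,492),(663,500),(588,573))])
for c,n,R in((t,'T',{'long':(215,155,260,225),'short':(300,168,345,222)}),(s,'S',{'long':(390,232,475,295),'short':(305,275,380,335)})):
    h=cv2.cvtColor(c["image"],cv2.COLOR_RGB2HSV)
    for k,(a,b,d,e) in R.items():
        if n=='T': print(k,'hsv centre',h[(b+e)//2,(a+d)//2],'table',h[b+1,a+1])
        m=np.zeros(h.shape[:2],np.uint8);q=h[b:e,a:d];m[b:e,a:d]=((q[...,2]<175)&(q[...,1]>110)).astype(np.uint8)*255
        m=cv2.morphologyEx(cv2.morphologyEx(m,cv2.MORPH_CLOSE,np.ones((5,5))),cv2.MORPH_OPEN,np.ones((5,5)))
        print(n,k,rects(c,m,.006))
        cv2.imwrite(f"pics/m{n}{k}.png",m[b:e,a:d])
E
```

```text
ring [466.1 372.9] [463.8 370.9]
oldtin [540.9 381.2] [542.9 375.4]
lane corners [421.1 399.7] [430.  330.2] [591.4 353.4]
lane S front corners [426.5 395.6] [435.4 322.3] [596.3 348.8]
newtin [ 472.5 -387.8] [ 475.3 -389.1]
slab T [array([ 511.6, -338.9]), array([ 537.7, -395.2]), array([ 411. , -445.2]), array([ 392.5, -391.2])]
carton T [array([ 494.3, -342.4]), array([ 416.3, -380.9]), array([ 436.9, -427.9])]
carton S [array([ 435.8, -429.8]), array([ 497.1, -346.6]), array([ 517. , -396.5])]
long hsv centre [ 16 109 150] table [ 18  82 168]
T long [569.1 147.4 174.5  84.6   5.9]
short hsv centre [ 16 106 145] table [ 18  82 164]
T short [ 552.3 -113.9  120.3   78.5   10.5]
S long [572.7 140.9 185.7 118.    5.4]
S short [551.4 -98.4 145.  133.5 -79.2]
```

```bash
python3 - <<'E'
from h import *
t=pickle.load(open("top0.pkl","rb"))["image"][:,:,::-1];s=pickle.load(open("scene0.pkl","rb"))["image"][:,:,::-1]
def cr(i,x,y,w,h,f):return cv2.resize(i[y:y+h,x:x+w],None,fx=f,fy=f,interpolation=cv2.INTER_CUBIC)
a=np.hstack([cr(t,215,155,50,70,4),cr(t,298,168,50,70,4),cr(t,10,90,133,93,3)[:280,:399]])
a=cv2.copyMakeBorder(a,0,0,0,800-a.shape[1],cv2.BORDER_CONSTANT)
b=np.hstack([cr(s,385,230,100,75,4),cr(s,300,270,100,75,4)])
cv2.imwrite("pics/crop2.png",np.vstack([a[:279],b]))
E
```

```text
Traceback (most recent call last):
ValueError: all the input array dimensions except for the concatenation axis must match exactly, but along dimension 0, the array at index 0 has size 280 and the array at index 2 has size 279
```

```bash
python3 - <<'E'
from h import *
t=pickle.load(open("top0.pkl","rb"))["image"][:,:,::-1];s=pickle.load(open("scene0.pkl","rb"))["image"][:,:,::-1]
def cr(i,x,y,w,h,f):return cv2.resize(i[y:y+h,x:x+w],None,fx=f,fy=f,interpolation=cv2.INTER_CUBIC)
a=np.hstack([cr(t,215,155,50,70,4),cr(t,298,168,50,70,4),cr(t,30,110,100,70,4)])
b=np.hstack([cr(s,385,230,100,75,4),cr(s,300,270,100,75,4)])
cv2.imwrite("pics/crop2.png",np.vstack([a,b]))
E
```

```text
(no output)
```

View pics/crop2.png

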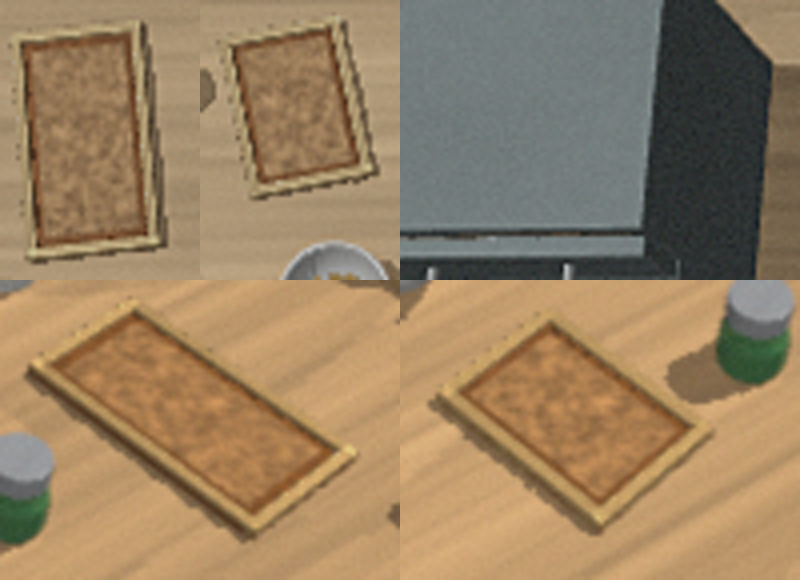

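Tray outlines are clear. I read inner lip corners from both views. The oven's right wall meets the table at about px (118,180).

```bash
python3 - <<'E'
from h import *
t=pickle.load(open("top0.pkl","rb"));s=pickle.load(open("scene0.pkl","rb"))
def fit(c,P,z,*u):
    w=np.array([ray(c,un(p,*u),z)[:2]*1000 for p in P]);e=np.linalg.norm(w-np.roll(w,-1,0),axis=1)
    d=(w[0]+w[1]-w[2]-w[3]);a=np.degrees(np.arctan2(d[1],d[0]))
    print(w.mean(0).round(1),e.round(0),round(a,1))
# outer top corners: back pair, then front pair
fit(t,[(16,38),(140,22),(163,243),(30,257)],.010,215,155,4)
fit(t,[(229,46),(342,21),(374,171),(255,195)],.010,298,168,4,200)
fit(s,[(250,530),(355,452),(137,301),(31,366)],.010,385,230,4,0,280)
fit(s,[(598,524),(713,432),(551,318),(440,392)],.010,300,270,4,400,280)
# inner rim
print('inner')
fit(t,[(20,44),(131,33),(145,236),(34,249)],.010,215,155,4)
fit(t,[(232,50),(331,28),(360,160),(259,184)],.010,298,168,4,200)
fit(s,[(248,514),(340,448),(137,313),(52,370)],.010,385,230,4,0,280)
fit(s,[(597,505),(693,430),(549,323),(462,394)],.010,300,270,4,400,280)
for p in((118,180),(122,150)):print('oven',ray(t,p,0))
for p in((100,200),(90,190)):print('handle',ray(t,p,.15))
print('oven S',ray(s,(531,215),0),ray(s,(540,185),.0))
E
```

```text
[572.8 144.6] [ 96. 177. 100. 174.] 6.0
[ 553. -117.] [ 89. 121.  91. 119.] 9.7
[573.8 143.4] [ 99. 174.  99. 174.] 5.4
[ 557.6 -116.8] [ 91. 122.  86. 124.] 10.9
inner
[572.3 148.2] [ 85. 162.  84. 163.] 5.2
[ 555.1 -113.6] [ 78. 107.  78. 108.] 10.7
[574.3 144.2] [ 85. 158.  83. 155.] 6.4
[ 555.9 -115.6] [ 76. 111.  74. 106.] 10.3
oven [0.61010321 0.51130193 0.        ]
oven [0.70824573 0.50650253 0.        ]
handle [0.50175411 0.48893964 0.15      ]
handle [0.5304393  0.51864515 0.15      ]
oven S [0.58909359 0.51702731 0.        ] [0.51298203 0.66309009 0.        ]
```

```bash
python3 - <<'E'
from h import *
t=pickle.load(open("top0.pkl","rb"))["image"][:,:,::-1];s=pickle.load(open("scene0.pkl","rb"))["image"][:,:,::-1]
def cr(i,x,y,w,h,f):return cv2.resize(i[y:y+h,x:x+w],None,fx=f,fy=f,interpolation=cv2.INTER_CUBIC)
cv2.imwrite("pics/crop3.png",np.vstack([cr(t,20,150,120,60,5),cr(s,510,130,120,58,5)]))
E
```

```text
(no output)
```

View pics/crop3.png

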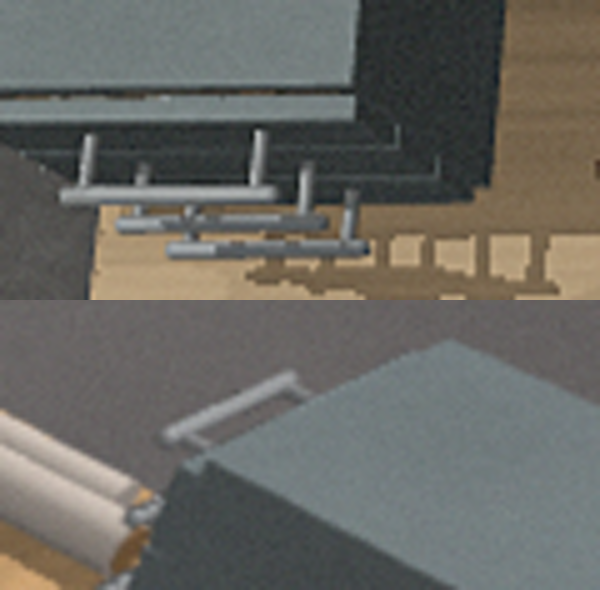

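Three oven handles share an end at y ≳ 0.52, clear of the hand. Next, a helper for the moves.

```bash
cat > g.py <<'E'
import sys,numpy as np
from rig import *
s=read_state();R=np.array(s["tcp_rot"]);p=np.array(s["position"])
yaw=np.degrees(np.arctan2(R[1,0],R[0,0]))
print("t",round(s["time_s"],2),"p",(p*1000).round(1),"yaw",yaw.round(2),"tilt",R[:,2].round(4),"j",np.round(s["joint_positions"],0),"F",np.round(s["force"],1),"open mm",round(s["opening"]*87,1),"grip",round(s["grasp_force"],1))
for a in sys.argv[1:]:
    x,y,z,w=map(float,a.split(','));d=R.T@(np.array([x,y,z])/1000-p);t=-((w-yaw+180)%360-180)
    print(a,"shift",(d/.3).round(4),"turn",round(t/45,4),"rows",np.ceil(max(np.linalg.norm(d)/.0417,abs(t)/7.16)))
E
python3 g.py 542,378.3,130,188 542,378.3,43,188; python3 -c "
from h import *
t=pickle.load(open('top0.pkl','rb'))
for z in(.05,.1):print(ray(t,(94,199.5),z))"
```

```text
t 0.1 p [154.8 604.9 246.7] yaw 165.64 tilt [-8.0e-04 -1.8e-03 -1.0e+00] j [ 65.  30.  82.  -0.  68. -10.] F [-0.2 -0.6 -0.8] open mm 86.9 grip 0.0
542,378.3,130,188 shift [-1.4378 -0.4108  0.3893] turn -0.497 rows 12.0
542,378.3,43,188 shift [-1.4379 -0.4102  0.6793] turn -0.497 rows 12.0
[0.53349576 0.55482813 0.05      ]
[0.51842757 0.5300863  0.1       ]
```

step_arm:
  steps:
    - [-0.75, -0.2, 0.1, 0, 0, -0.497, -1]
    - [-0.75, -0.2, 0.1, 0, 0, -0.497, -1]
    - [-0.75, -0.2, 0.1, 0, 0, -0.497, -1]
    - [-0.75, -0.2, 0.1, 0, 0, -0.497, -1]
    - [-0.75, -0.2, 0.1, 0, 0, -0.497, -1]
    - [-0.75, -0.2, 0.1, 0, 0, -0.497, -1]
    - [-0.75, -0.2, 0.1, 0, 0, -0.497, -1]
    - [-0.75, -0.2, 0.1, 0, 0, -0.497, -1]

```text
time_s: 0.77
position: [0.3596, 0.4901, 0.2167]
tcp_rot: [[-0.991, -0.135, -0.001], [-0.135, 0.991, -0.001], [0.002, -0.001, -1.0]]
force: [0.1, -0.1, -0.5]
opening: 1.002
grasp_force: 0.0
```

```bash
python3 g.py 542,378.3,130,188
```

```text
t 0.77 p [359.6 490.1 216.7] yaw -172.24 tilt [-0.0014 -0.001  -1.    ] j [ 43.  31.  86.   0.  63. -55.] F [ 0.1 -0.1 -0.5] open mm 87.2 grip 0.0
542,378.3,130,188 shift [-0.5524 -0.4511  0.2885] turn -0.0053 rows 6.0
```

step_arm:
  steps:
    - [-0.552, -0.451, 0.288, 0, 0, 0, -1]
    - [-0.552, -0.451, 0.288, 0, 0, 0, -1]
    - [-0.552, -0.451, 0.288, 0, 0, 0, -1]
    - [-0.552, -0.451, 0.288, 0, 0, 0, -1]
    - [-0.552, -0.451, 0.288, 0, 0, 0, -1]
    - [-0.552, -0.451, 0.288, 0, 0, 0, -1]
    - [-0.552, -0.451, 0.288, 0, 0, 0, -1]
    - [-0.552, -0.451, 0.288, 0, 0, 0, -1]

```text
time_s: 1.43
position: [0.5403, 0.3806, 0.1302]
tcp_rot: [[-0.99, -0.138, -0.002], [-0.138, 0.99, -0.0], [0.002, 0.0, -1.0]]
force: [-0.8, 1.0, 0.4]
opening: 1.005
grasp_force: 0.0
```

```bash
python3 g.py 542,378.3,43,188
```

```text
t 1.43 p [540.3 380.6 130.2] yaw -172.07 tilt [-2.4e-03 -3.0e-04 -1.0e+00] j [ 25.  41.  82.   0.  57. -72.] F [-0.8  1.   0.4] open mm 87.4 grip 0.0
542,378.3,43,188 shift [-0.0053 -0.0084  0.2906] turn -0.0014 rows 3.0
```

step_arm:
  steps:
    - [-0.005, -0.008, 0.15, 0, 0, 0, -1]
    - [-0.005, -0.008, 0.22, 0, 0, 0, -1]
    - [-0.005, -0.008, 0.29, 0, 0, 0, -1]
    - [-0.005, -0.008, 0.29, 0, 0, 0, -1]
    - [-0.005, -0.008, 0.29, 0, 0, 0, -1]

```text
time_s: 1.85
position: [0.5403, 0.3797, 0.0439]
tcp_rot: [[-0.99, -0.142, -0.003], [-0.142, 0.99, -0.001], [0.003, -0.0, -1.0]]
force: [-0.3, 0.8, 1.2]
opening: 0.998
grasp_force: 0.0
```

```bash
python3 g.py 542,378.3,43,188; python3 - <<'E'
from rig import *
import cv2
from h import *
s=capture("scene");t=capture("top")
pickle.dump((s,t),open("c1.pkl","wb"))
def cr(i,x,y,w,h,f):return cv2.resize(i[y:y+h,x:x+w,::-1],None,fx=f,fy=f,interpolation=cv2.INTER_CUBIC)
cv2.imwrite("pics/c1.png",np.hstack([cr(s["image"],430,140,100,100,4),cr(t["image"],110,150,100,100,4)]))
E
```

```text
t 1.85 p [540.3 379.7  43.9] yaw -171.86 tilt [-2.6e-03 -8.0e-04 -1.0e+00] j [ 25.  48.  84.   0.  49. -73.] F [-0.3  0.8  1.2] open mm 86.8 grip 0.0
542,378.3,43,188 shift [-0.0048 -0.0055  0.0029] turn 0.0031 rows 1.0
```

View pics/c1.png

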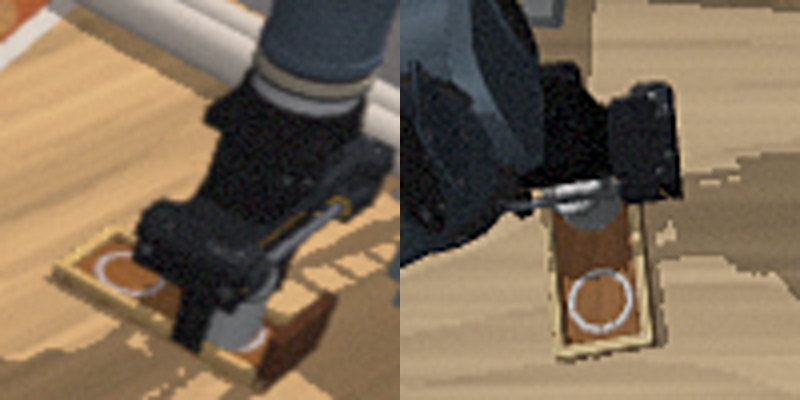

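The jaws straddle the old tin between the rails (tin at scene px ≈(489,220)). Closing now.

step_arm:
  steps:
    - [0, 0, 0, 0, 0, 0, 1]
    - [0, 0, 0, 0, 0, 0, 1]
    - [0, 0, 0, 0, 0, 0, 1]
    - [0, 0, 0, 0, 0, 0, 1]
    - [0, 0, 0, 0, 0, 0, 1]
    - [0, 0, 0, 0, 0, 0, 1]
    - [0, 0, 0, 0, 0, 0, 1]
    - [0, 0, 0, 0, 0, 0, 1]

```text
time_s: 2.62
position: [0.5429, 0.3787, 0.0443]
tcp_rot: [[-0.99, -0.139, 0.0], [-0.139, 0.99, 0.001], [-0.0, 0.001, -1.0]]
force: [-0.1, 1.5, 0.7]
opening: 0.502
grasp_force: 30.0
```

```bash
python3 g.py 464,370,45,188
```

```text
t 2.62 p [542.9 378.7  44.3] yaw -172.03 tilt [ 4.e-04  8.e-04 -1.e+00] j [ 25.  48.  84.   0.  48. -73.] F [-0.1  1.5  0.7] open mm 43.7 grip 30.0
464,370,45,188 shift [ 0.2646  0.0078 -0.0025] turn -0.0006 rows 2.0
```

step_arm:
  steps:
    - [0.0, 0, -0.007, 0, 0, 0, 1]
    - [0.06, 0.002, -0.007, 0, 0, 0, 1]
    - [0.13, 0.005, -0.007, 0, 0, 0, 1]
    - [0.2, 0.008, -0.007, 0, 0, 0, 1]
    - [0.258, 0.01, -0.007, 0, 0, 0, 1]
    - [0.258, 0.01, -0.007, 0, 0, 0, 1]
    - [0.258, 0.01, -0.007, 0, 0, 0, 1]
    - [0.258, 0.01, 0, 0, 0, 0, 1]

```text
time_s: 3.28
position: [0.4675, 0.3711, 0.0446]
tcp_rot: [[-0.99, -0.139, 0.003], [-0.139, 0.99, 0.001], [-0.003, 0.001, -1.0]]
force: [0.1, 1.1, -2.1]
opening: 0.494
grasp_force: 30.0
```

step_arm:
  steps:
    - [0, 0, 0, 0, 0, 0, 1]
    - [0, 0, 0, 0, 0, 0, 1]
    - [0, 0, 0, 0, 0, 0, 1]
    - [0, 0, 0, 0, 0, 0, 1]

```text
time_s: 3.62
position: [0.4668, 0.3707, 0.0443]
tcp_rot: [[-0.99, -0.139, 0.002], [-0.139, 0.99, 0.001], [-0.002, 0.0, -1.0]]
force: [0.4, 0.2, -1.4]
opening: 0.499
grasp_force: 30.0
```

```bash
python3 g.py 466,371,44.3,188; python3 - <<'E'
from rig import *
import cv2
from h import *
s=capture("scene")
def cr(i,x,y,w,h,f):return cv2.resize(i[y:y+h,x:x+w,::-1],None,fx=f,fy=f,interpolation=cv2.INTER_CUBIC)
cv2.imwrite("pics/c2.png",cr(s["image"],430,140,100,100,5))
E
```

```text
t 3.62 p [466.8 370.7  44.3] yaw -172.03 tilt [ 1.5e-03  6.0e-04 -1.0e+00] j [ 28.  44.  94.  -0.  41. -70.] F [ 0.4  0.2 -1.4] open mm 43.4 grip 30.0
466,371,44.3,188 shift [ 0.0027  0.0014 -0.    ] turn -0.0006 rows 1.0
```

View pics/c2.png

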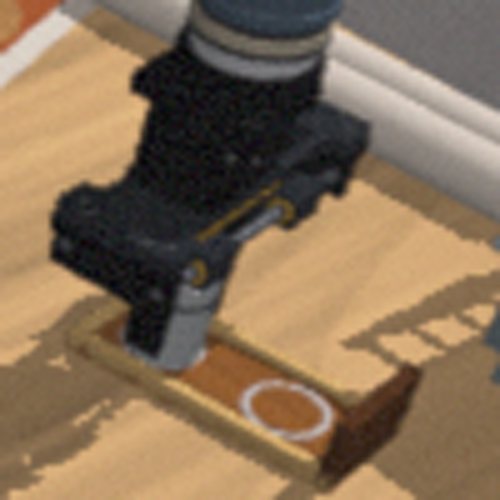

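The old tin sits at the front ring (scene crop (165,355)) and the rear ring is exposed at full px ≈(486.9,221.5). Release and lift.

step_arm:
  steps:
    - [0, 0, 0, 0, 0, 0, -0.5]
    - [0, 0, 0, 0, 0, 0, -0.5]
    - [0, 0, 0, 0, 0, 0, -0.5]
    - [0, 0, -0.1, 0, 0, 0, -0.7]
    - [0, 0, -0.3, 0, 0, 0, -1]
    - [0, 0, -0.6, 0, 0, 0, -1]
    - [0, 0, -0.6, 0, 0, 0, -1]
    - [0, 0, -0.6, 0, 0, 0, -1]

```text
time_s: 4.33
position: [0.4668, 0.3713, 0.2287]
tcp_rot: [[-0.99, -0.139, 0.005], [-0.139, 0.99, 0.003], [-0.005, 0.002, -1.0]]
force: [1.3, 0.5, 1.0]
opening: 0.973
grasp_force: 0.0
```

```bash
python3 g.py 480,150,220,165 480,-100,220,135; python3 -c "
from h import *
s=pickle.load(open('scene0.pkl','rb'));print(ray(s,un((287,410),430,140,5),.006),ray(s,un((164,352),430,140,5),.006))"
```

```text
t 4.33 p [466.8 371.3 228.7] yaw -171.99 tilt [ 0.0051  0.0027 -1.    ] j [ 28.  29.  88.   0.  63. -70.] F [1.3 0.5 1. ] open mm 84.6 grip 0.0
480,150,220,165 shift [ 0.0593 -0.7367  0.0274] turn 0.5113 rows 6.0
480,-100,220,135 shift [ 0.1754 -1.5619  0.0251] turn 1.178 rows 12.0
[0.54357968 0.38295087 0.006     ] [0.47090251 0.36432755 0.006     ]
```

step_arm:
  steps:
    - [0.06, -0.9, 0, 0, 0, 0.7, -1]
    - [0.06, -0.9, 0, 0, 0, 0.7, -1]
    - [0.06, -0.9, 0, 0, 0, 0.7, -1]
    - [0.06, -0.9, 0, 0, 0, 0.7, -1]
    - [0.06, -0.9, 0, 0, 0, 0.7, -1]
    - [0.06, -0.9, 0, 0, 0, 0.7, -1]
    - [0.06, -0.9, 0, 0, 0, 0.7, -1]
    - [0.06, -0.9, 0, 0, 0, 0.7, -1]

```text
time_s: 5.0
position: [0.4857, 0.0968, 0.2243]
tcp_rot: [[-0.915, 0.403, 0.0], [0.403, 0.915, -0.001], [-0.001, -0.001, -1.0]]
force: [0.6, 0.6, 0.8]
opening: 1.0
grasp_force: 0.0
```

```bash
python3 g.py 474,-150,220,115;  python3 - <<'E'
from rig import *
from h import *
t=capture("top");s=capture("scene");pickle.dump((s,t),open("c3.pkl","wb"))
def cr(i,x,y,w,h,f):return cv2.resize(i[y:y+h,x:x+w,::-1],None,fx=f,fy=f,interpolation=cv2.INTER_CUBIC)
cv2.imwrite("pics/c3.png",np.hstack([cr(t["image"],120,160,80,80,5),cr(s["image"],435,170,80,80,5)]))
E
```

```text
t 5.0 p [485.7  96.8 224.3] yaw 156.2 tilt [ 1.0e-04 -1.4e-03 -1.0e+00] j [ -2.  22. 102.  -0.  56. -68.] F [0.6 0.6 0.8] open mm 87.0 grip 0.0
474,-150,220,115 shift [-0.2962 -0.7685  0.0154] turn 0.9157 rows 6.0
```

View pics/c3.png

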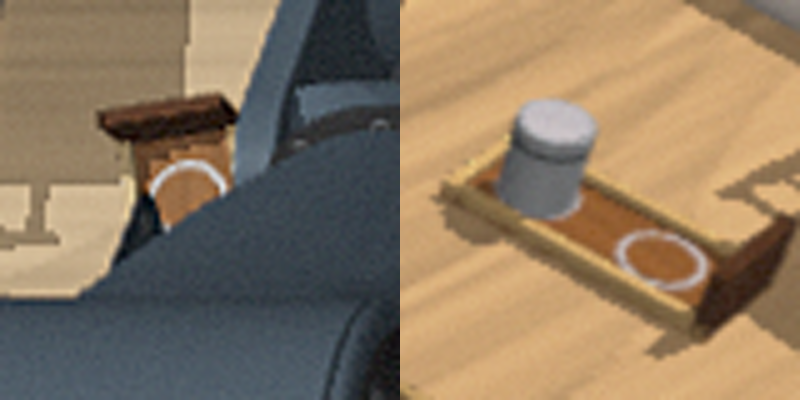

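The old tin stands upright on the front ring (scene crop (540,170)), with the rear ring free at crop (662,260).

step_arm:
  steps:
    - [-0.3, -0.8, 0, 0, 0, 0.9, -1]
    - [-0.3, -0.8, 0, 0, 0, 0.9, -1]
    - [-0.3, -0.8, 0, 0, 0, 0.9, -1]
    - [-0.3, -0.8, 0, 0, 0, 0.9, -1]
    - [-0.3, -0.8, 0, 0, 0, 0.9, -1]
    - [-0.3, -0.8, 0, 0, 0, 0.9, -1]
    - [-0.3, -0.8, 0, 0, 0, 0.9, -1]
    - [-0.3, -0.8, 0, 0, 0, 0.9, -1]

```text
time_s: 5.77
position: [0.473, -0.1567, 0.2241]
tcp_rot: [[-0.436, 0.9, 0.001], [0.9, 0.436, -0.0], [-0.001, 0.001, -1.0]]
force: [0.0, 1.1, 0.2]
opening: 0.999
grasp_force: 0.0
```

```bash
python3 g.py 474,-388.5,200,114; python3 -c "
from h import *
s=pickle.load(open('scene0.pkl','rb'))
print(ray(s,un((555,122),435,170,5,400),.058),ray(s,un((662,260),435,170,5,400),.006))"
```

```text
t 5.77 p [ 473.  -156.7  224.1] yaw 115.88 tilt [ 9.e-04 -3.e-04 -1.e+00] j [-31.  22. 102.   0.  56. -57.] F [0.  1.1 0.2] open mm 86.9 grip 0.0
474,-388.5,200,114 shift [-0.6966 -0.3341  0.0807] turn 0.0417 rows 6.0
[0.46514224 0.36613422 0.058     ] [0.54357968 0.38295087 0.006     ]
```

step_arm:
  steps:
    - [-0.697, -0.334, 0.08, 0, 0, 0.04, -1]
    - [-0.697, -0.334, 0.08, 0, 0, 0.04, -1]
    - [-0.697, -0.334, 0.08, 0, 0, 0.04, -1]
    - [-0.697, -0.334, 0.08, 0, 0, 0.04, -1]
    - [-0.697, -0.334, 0.08, 0, 0, 0.04, -1]
    - [-0.697, -0.334, 0.08, 0, 0, 0.04, -1]
    - [-0.697, -0.334, 0.08, 0, 0, 0.04, -1]
    - [-0.697, -0.334, 0.08, 0, 0, 0.04, -1]

```text
time_s: 6.43
position: [0.4747, -0.3855, 0.1994]
tcp_rot: [[-0.411, 0.912, -0.001], [0.912, 0.411, 0.002], [0.002, 0.0, -1.0]]
force: [-0.4, 0.5, -0.6]
opening: 0.999
grasp_force: 0.0
```

```bash
python3 g.py 474,-388.5,102,114
```

```text
t 6.43 p [ 474.7 -385.5  199.4] yaw 114.27 tilt [-8.0e-04  2.3e-03 -1.0e+00] j [-50.  32.  87.   0.  61. -74.] F [-0.4  0.5 -0.6] open mm 86.9 grip 0.0
474,-388.5,102,114 shift [-0.0089 -0.0062  0.3245] turn 0.0059 rows 3.0
```

step_arm:
  steps:
    - [-0.006, -0.004, 0.12, 0, 0, 0, -1]
    - [-0.006, -0.004, 0.22, 0, 0, 0, -1]
    - [-0.006, -0.004, 0.29, 0, 0, 0, -1]
    - [-0.006, -0.004, 0.324, 0, 0, 0, -1]
    - [-0.006, -0.004, 0.324, 0, 0, 0, -1]
    - [-0.006, -0.004, 0.324, 0, 0, 0, -1]
    - [-0.006, -0.004, 0.324, 0, 0, 0, -1]

```text
time_s: 7.02
position: [0.4747, -0.389, 0.1045]
tcp_rot: [[-0.411, 0.912, 0.002], [0.912, 0.411, -0.002], [-0.002, 0.001, -1.0]]
force: [-0.8, -0.3, 0.9]
opening: 0.999
grasp_force: 0.0
```

```bash
python3 g.py 474,-388.5,102,114;  python3 - <<'E'
from rig import *
from h import *
t=capture("top");s=capture("scene")
def cr(i,x,y,w,h,f):return cv2.resize(i[y:y+h,x:x+w,::-1],None,fx=f,fy=f,interpolation=cv2.INTER_CUBIC)
cv2.imwrite("pics/c4.png",np.hstack([cr(t["image"],380,170,80,80,5),cr(s["image"],165,270,80,80,5)]))
E
```

```text
t 7.02 p [ 474.7 -389.   104.5] yaw 114.28 tilt [ 0.0017 -0.0018 -1.    ] j [-50.  40.  90.   0.  50. -74.] F [-0.8 -0.3  0.9] open mm 86.9 grip 0.0
474,-388.5,102,114 shift [ 0.0025 -0.0014  0.0083] turn 0.0063 rows 1.0
```

View pics/c4.png

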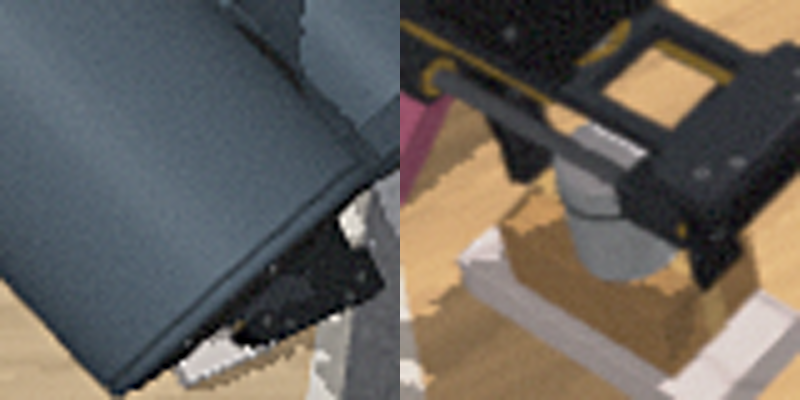

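The fingers straddle the tin on the carton, with the tips clear of the carton top. Close and lift.

step_arm:
  steps:
    - [0, 0, 0, 0, 0, 0, 1]
    - [0, 0, 0, 0, 0, 0, 1]
    - [0, 0, 0, 0, 0, 0, 1]
    - [0, 0, 0, 0, 0, 0, 1]
    - [0, 0, 0, 0, 0, 0, 1]
    - [0, 0, 0, 0, 0, 0, 1]
    - [0, 0, 0, 0, 0, 0, 1]
    - [0, 0, 0, 0, 0, 0, 1]

```text
time_s: 7.78
position: [0.4734, -0.3893, 0.1029]
tcp_rot: [[-0.41, 0.912, -0.0], [0.912, 0.41, 0.0], [0.0, -0.0, -1.0]]
force: [-1.1, -0.2, 0.2]
opening: 0.497
grasp_force: 30.0
```

step_arm:
  steps:
    - [0, 0, -0.03, 0, 0, 0, 1]
    - [0, 0, -0.1, 0, 0, 0, 1]
    - [0, 0, -0.2, 0, 0, 0, 1]
    - [0, 0, -0.3, 0, 0, 0, 1]
    - [0, 0, -0.4, 0, 0, 0, 1]
    - [0, 0, -0.4, 0, 0, 0, 1]

```text
time_s: 8.28
position: [0.476, -0.3919, 0.2298]
tcp_rot: [[-0.41, 0.912, 0.008], [0.912, 0.41, -0.01], [-0.012, 0.003, -1.0]]
force: [0.5, -0.4, -1.1]
opening: 0.497
grasp_force: 30.0
```

```bash
python3 g.py 480,-140,220,140
```

```text
t 8.28 p [ 476.  -391.9  229.8] yaw 114.21 tilt [ 0.0081 -0.0096 -0.9999] j [-50.  30.  85.   0.  64. -74.] F [ 0.5 -0.4 -1.1] open mm 43.2 grip 30.0
480,-140,220,140 shift [0.7607 0.3566 0.0246] turn -0.5731 rows 7.0
```

step_arm:
  steps:
    - [0.9, 0.45, 0, 0, 0, -0.7, 1]
    - [0.9, 0.45, 0, 0, 0, -0.7, 1]
    - [0.9, 0.45, 0, 0, 0, -0.7, 1]
    - [0.9, 0.45, 0, 0, 0, -0.7, 1]
    - [0.9, 0.45, 0, 0, 0, -0.7, 1]
    - [0.9, 0.45, 0, 0, 0, -0.7, 1]
    - [0.9, 0.45, 0, 0, 0, -0.7, 1]
    - [0.9, 0.45, 0, 0, 0, -0.7, 1]

```text
time_s: 8.95
position: [0.4833, -0.0814, 0.2222]
tcp_rot: [[-0.828, 0.56, -0.005], [0.56, 0.828, 0.005], [0.006, 0.001, -1.0]]
force: [-1.0, -1.2, -2.7]
opening: 0.493
grasp_force: 30.0
```

```bash
python3 g.py 500,170,220,180
```

```text
t 8.95 p [483.3 -81.4 222.2] yaw 145.92 tilt [-0.0046  0.0047 -1.    ] j [-23.  22. 102.   0.  56. -79.] F [-1.  -1.2 -2.7] open mm 42.9 grip 30.0
500,170,220,180 shift [0.4236 0.7252 0.0111] turn -0.7574 rows 7.0
```

step_arm:
  steps:
    - [0.42, 0.75, 0, 0, 0, -0.935, 1]
    - [0.42, 0.75, 0, 0, 0, -0.935, 1]
    - [0.42, 0.75, 0, 0, 0, -0.935, 1]
    - [0.42, 0.75, 0, 0, 0, -0.935, 1]
    - [0.42, 0.75, 0, 0, 0, -0.935, 1]
    - [0.42, 0.75, 0, 0, 0, -0.935, 1]
    - [0.42, 0.75, 0, 0, 0, -0.935, 1]
    - [0.42, 0.75, 0, 0, 0, -0.935, 1]

```text
time_s: 9.62
position: [0.5082, 0.1719, 0.2225]
tcp_rot: [[-0.99, -0.14, -0.001], [-0.14, 0.99, 0.0], [0.001, 0.0, -1.0]]
force: [0.4, -0.2, -2.6]
opening: 0.496
grasp_force: 30.0
```

```bash
python3 g.py 545,382.5,150,188
```

```text
t 9.62 p [508.2 171.9 222.5] yaw -171.98 tilt [-6.e-04  3.e-04 -1.e+00] j [  7.  25.  96.   0.  58. -91.] F [ 0.4 -0.2 -2.6] open mm 43.1 grip 30.0
545,382.5,150,188 shift [-0.2197  0.6781  0.2417] turn 0.0005 rows 6.0
```

step_arm:
  steps:
    - [-0.22, 0.678, 0.2, 0, 0, 0, 1]
    - [-0.22, 0.678, 0.2, 0, 0, 0, 1]
    - [-0.22, 0.678, 0.2, 0, 0, 0, 1]
    - [-0.22, 0.678, 0.2, 0, 0, 0, 1]
    - [-0.22, 0.678, 0.2, 0, 0, 0, 1]
    - [-0.22, 0.678, 0.24, 0, 0, 0, 1]
    - [-0.22, 0.678, 0.24, 0, 0, 0, 1]
    - [-0.22, 0.678, 0.24, 0, 0, 0, 1]

```text
time_s: 10.28
position: [0.5457, 0.378, 0.1489]
tcp_rot: [[-0.991, -0.135, -0.004], [-0.135, 0.991, -0.003], [0.005, -0.003, -1.0]]
force: [-1.0, -0.2, -3.8]
opening: 0.494
grasp_force: 30.0
```

step_arm:
  steps:
    - [0, 0, 0, 0, 0, 0, 1]
    - [0, 0, 0, 0, 0, 0, 1]

```text
time_s: 10.45
position: [0.5472, 0.3776, 0.1516]
tcp_rot: [[-0.991, -0.133, 0.0], [-0.133, 0.991, -0.001], [-0.0, -0.001, -1.0]]
force: [0.3, -0.3, -2.2]
opening: 0.501
grasp_force: 30.0
```

```bash
python3 g.py 545,382,47,188
```

```text
t 10.45 p [547.2 377.6 151.6] yaw -172.37 tilt [ 2.e-04 -6.e-04 -1.e+00] j [ 25.  40.  81.  -0.  60. -73.] F [ 0.3 -0.3 -2.2] open mm 43.6 grip 30.0
545,382,47,188 shift [0.0053 0.0158 0.3487] turn -0.0082 rows 3.0
```

step_arm:
  steps:
    - [0.003, 0.008, 0.12, 0, 0, 0, 1]
    - [0.003, 0.008, 0.23, 0, 0, 0, 1]
    - [0.003, 0.008, 0.3, 0, 0, 0, 1]
    - [0.003, 0.008, 0.34, 0, 0, 0, 1]
    - [0.003, 0.008, 0.34, 0, 0, 0, 1]
    - [0.003, 0.008, 0.34, 0, 0, 0, 1]
    - [0.003, 0.008, 0.34, 0, 0, 0, 1]
    - [0.003, 0.008, 0.34, 0, 0, 0, 1]

```text
time_s: 11.12
position: [0.547, 0.3824, 0.0513]
tcp_rot: [[-0.991, -0.135, 0.004], [-0.135, 0.991, 0.002], [-0.004, 0.001, -1.0]]
force: [-0.5, 1.0, -1.7]
opening: 0.497
grasp_force: 30.0
```

```bash
python3 g.py 545,382,45,188
```

```text
t 11.12 p [547.  382.4  51.3] yaw -172.25 tilt [ 0.0039  0.0018 -1.    ] j [ 25.  47.  83.  -0.  49. -72.] F [-0.5  1.  -1.7] open mm 43.3 grip 30.0
545,382,45,188 shift [ 0.0069 -0.0004  0.0208] turn -0.0055 rows 1.0
```

step_arm:
  steps:
    - [0.006, 0, 0.007, 0, 0, 0, 1]
    - [0.006, 0, 0.014, 0, 0, 0, 1]
    - [0.006, 0, 0.019, 0, 0, 0, 1]
    - [0.006, 0, 0.02, 0, 0, 0, 1]
    - [0.006, 0, 0.02, 0, 0, 0, 1]
    - [0.006, 0, 0.02, 0, 0, 0, 1]

```text
time_s: 11.62
position: [0.5437, 0.3819, 0.0448]
tcp_rot: [[-0.991, -0.136, 0.001], [-0.136, 0.991, 0.0], [-0.001, 0.0, -1.0]]
force: [-1.7, -1.1, 6.2]
opening: 0.499
grasp_force: 30.0
```

```bash
python3 g.py 545,382,45,188
```

```text
t 11.62 p [543.7 381.9  44.8] yaw -172.21 tilt [ 8.e-04  2.e-04 -1.e+00] j [ 25.  48.  83.  -0.  49. -72.] F [-1.7 -1.1  6.2] open mm 43.4 grip 30.0
545,382,45,188 shift [-0.0043 -0.0003 -0.0006] turn -0.0046 rows 1.0
```

Contact (Fz +6 N). Release, rise, and head for the carton.

step_arm:
  steps:
    - [0, 0, 0, 0, 0, 0, -0.5]
    - [0, 0, 0, 0, 0, 0, -0.5]
    - [0, 0, 0, 0, 0, 0, -0.5]
    - [0, 0, -0.1, 0, 0, 0, -0.6]
    - [0, 0, -0.3, 0, 0, 0, -1]
    - [0, 0, -0.6, 0, 0, 0, -1]
    - [0, 0, -0.6, 0, 0, 0, -1]
    - [0, 0, -0.6, 0, 0, 0, -1]

```text
time_s: 12.28
position: [0.5453, 0.3826, 0.2279]
tcp_rot: [[-0.991, -0.135, 0.006], [-0.135, 0.991, 0.003], [-0.007, 0.002, -1.0]]
force: [0.4, 0.8, 0.7]
opening: 0.969
grasp_force: 0.0
```

```bash
python3 g.py 485,110,220,145
```

```text
t 12.28 p [545.3 382.6 227.9] yaw -172.22 tilt [ 0.0062  0.003  -1.    ] j [ 25.  34.  77.   0.  68. -72.] F [0.4 0.8 0.7] open mm 84.3 grip 0.0
485,110,220,145 shift [ 0.3221 -0.8731  0.0223] turn 0.9506 rows 7.0
```

step_arm:
  steps:
    - [0.32, -0.87, 0, 0, 0, 1, -1]
    - [0.32, -0.87, 0, 0, 0, 1, -1]
    - [0.32, -0.87, 0, 0, 0, 1, -1]
    - [0.32, -0.87, 0, 0, 0, 1, -1]
    - [0.32, -0.87, 0, 0, 0, 1, -1]
    - [0.32, -0.87, 0, 0, 0, 1, -1]
    - [0.32, -0.87, 0, 0, 0, 1, -1]
    - [0.32, -0.87, 0, 0, 0, 1, -1]

```text
time_s: 12.95
position: [0.4823, 0.1059, 0.2229]
tcp_rot: [[-0.793, 0.61, -0.002], [0.61, 0.793, -0.002], [0.0, -0.003, -1.0]]
force: [-0.7, -0.9, 0.5]
opening: 1.001
grasp_force: 0.0
```

```bash
python3 g.py 485,-120,220,98;  python3 - <<'E'
from rig import *
from h import *
t=capture("top");s=capture("scene");pickle.dump((s,t),open("c5.pkl","wb"))
def cr(i,x,y,w,h,f):return cv2.resize(i[y:y+h,x:x+w,::-1],None,fx=f,fy=f,interpolation=cv2.INTER_CUBIC)
cv2.imwrite("pics/c5.png",np.vstack([np.hstack([cr(s["image"],435,170,80,60,5),cr(s["image"],170,280,80,60,5)]),np.hstack([cr(t["image"],120,180,80,60,5),cr(t["image"],380,190,80,60,5)])]))
E
```

```text
t 12.95 p [482.3 105.9 222.9] yaw 142.44 tilt [-0.002  -0.0018 -1.    ] j [ -1.  22. 102.  -0.  56. -53.] F [-0.7 -0.9  0.5] open mm 87.1 grip 0.0
485,-120,220,98 shift [-0.4662 -0.5914  0.0109] turn 0.9875 rows 7.0
```

View pics/c5.png

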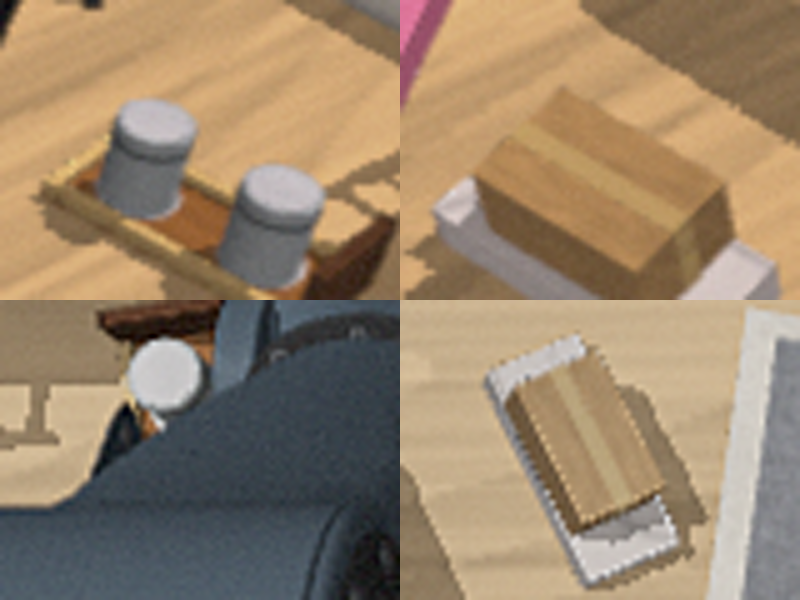

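Both tins stand upright on their rings, and the carton's top face is fully visible. Measuring carton and slab.

```bash
python3 - <<'E'
from h import *
s,t=pickle.load(open("c5.pkl","rb"))
def fit(c,P,z,*u):
    w=np.array([ray(c,un(p,*u),z)[:2]*1000 for p in P]);e=np.linalg.norm(w-np.roll(w,-1,0),axis=1)
    d=(w[0]+w[1]-w[2]-w[3]);print(w.mean(0).round(1),e.round(0),round(np.degrees(np.arctan2(d[1],d[0])),1))
fit(s,[(725,185),(636,271),(473,178),(562,90)],.064,170,280,5,400)
fit(t,[(508,386),(598,345),(663,487),(575,525)],.064,380,190,5,400,300)
fit(t,[(487,380),(583,335),(678,545),(588,578)],.024,380,190,5,400,300)
print(ray(s,un((283,190),435,170,5),.058),ray(t,un((166,374),120,180,5,0,300),.058))
E
```

```text
[ 466.9 -390.2] [51. 86. 53. 90.] 23.9
[ 466.8 -386.5] [59. 91. 56. 89.] 21.7
[ 462.8 -393.2] [ 65. 138.  57. 132.] 22.2
[0.54444975 0.37789268 0.058     ] [0.54456658 0.38023668 0.058     ]
```

step_arm:
  steps:
    - [-0.65, -0.85, 0, 0, 0, 1, -1]
    - [-0.65, -0.85, 0, 0, 0, 1, -1]
    - [-0.65, -0.85, 0, 0, 0, 1, -1]
    - [-0.65, -0.85, 0, 0, 0, 1, -1]
    - [-0.65, -0.85, 0, 0, 0, 1, -1]
    - [-0.65, -0.85, 0, 0, 0, 1, -1]
    - [-0.65, -0.85, 0, 0, 0, 1, -1]
    - [-0.65, -0.85, 0, 0, 0, 1, -1]

```text
time_s: 13.72
position: [0.4864, -0.2137, 0.2231]
tcp_rot: [[-0.135, 0.991, 0.002], [0.991, 0.135, -0.002], [-0.002, 0.002, -1.0]]
force: [0.9, 0.8, 0.1]
opening: 1.001
grasp_force: 0.0
```

```bash
python3 g.py 466,-300,180,53
```

```text
t 13.72 p [ 486.4 -213.7  223.1] yaw 97.74 tilt [ 0.0023 -0.0019 -1.    ] j [-36.  25.  97.  -0.  58. -44.] F [0.9 0.8 0.1] open mm 87.1 grip 0.0
466,-300,180,53 shift [-0.2756 -0.1065  0.1441] turn 0.9943 rows 7.0
```

step_arm:
  steps:
    - [-0.567, -0.142, 0.1, 0, 0, 1, -1]
    - [-0.567, -0.142, 0.1, 0, 0, 1, -1]
    - [-0.567, -0.142, 0.1, 0, 0, 1, -1]
    - [-0.567, -0.142, 0.1, 0, 0, 1, -1]
    - [-0.567, -0.142, 0.1, 0, 0, 1, -1]
    - [-0.567, -0.142, 0.1, 0, 0, 1, -1]
    - [-0.567, -0.142, 0.1, 0, 0, 1, -1]
    - [-0.567, -0.142, 0.1, 0, 0, 1, -1]

```text
time_s: 14.38
position: [0.4669, -0.3849, 0.1924]
tcp_rot: [[0.604, 0.797, 0.0], [0.797, -0.604, 0.0], [0.0, 0.0, -1.0]]
force: [-0.5, 0.6, 0.4]
opening: 0.999
grasp_force: 0.0
```

```bash
python3 g.py 467,-388,130,23
```

```text
t 14.38 p [ 466.9 -384.9  192.4] yaw 52.83 tilt [ 4.e-04  3.e-04 -1.e+00] j [-50.  32.  88.   0.  59. -13.] F [-0.5  0.6  0.4] open mm 86.9 grip 0.0
467,-388,130,23 shift [-0.0082  0.0063  0.208 ] turn 0.6629 rows 5.0
```

step_arm:
  steps:
    - [-0.007, 0.005, 0.2, 0, 0, 0.663, -1]
    - [-0.007, 0.005, 0.2, 0, 0, 0.663, -1]
    - [-0.007, 0.005, 0.2, 0, 0, 0.663, -1]
    - [-0.007, 0.005, 0.2, 0, 0, 0.663, -1]
    - [-0.007, 0.005, 0.2, 0, 0, 0.663, -1]
    - [-0.007, 0.005, 0.2, 0, 0, 0.663, -1]
    - [-0.007, 0.005, 0.2, 0, 0, 0.663, -1]

```text
time_s: 14.97
position: [0.4663, -0.3874, 0.1332]
tcp_rot: [[0.919, 0.394, 0.001], [0.394, -0.919, -0.001], [0.0, 0.001, -1.0]]
force: [-0.2, -0.4, 0.2]
opening: 0.998
grasp_force: 0.0
```

```bash
python3 g.py 467,-388,60,23
```

```text
t 14.97 p [ 466.3 -387.4  133.2] yaw 23.19 tilt [ 6.e-04 -6.e-04 -1.e+00] j [-50.  37.  90.   0.  52.  17.] F [-0.2 -0.4  0.2] open mm 86.8 grip 0.0
467,-388,60,23 shift [0.0013 0.0024 0.2441] turn 0.0043 rows 2.0
```

step_arm:
  steps:
    - [0.001, 0.002, 0.1, 0, 0, 0, -1]
    - [0.001, 0.002, 0.17, 0, 0, 0, -1]
    - [0.001, 0.002, 0.22, 0, 0, 0, -1]
    - [0.001, 0.002, 0.244, 0, 0, 0, -1]
    - [0.001, 0.002, 0.244, 0, 0, 0, -1]
    - [0.001, 0.002, 0.244, 0, 0, 0, -1]

```text
time_s: 15.47
position: [0.4663, -0.3884, 0.0601]
tcp_rot: [[0.92, 0.391, 0.0], [0.391, -0.92, -0.0], [0.0, 0.0, -1.0]]
force: [1.1, -0.5, 0.4]
opening: 0.999
grasp_force: 0.0
```

step_arm:
  steps:
    - [0, 0, 0, 0, 0, 0, 0]
    - [0, 0, 0, 0, 0, 0, 0.5]
    - [0, 0, 0, 0, 0, 0, 1]
    - [0, 0, 0, 0, 0, 0, 1]
    - [0, 0, 0, 0, 0, 0, 1]
    - [0, 0, 0, 0, 0, 0, 1]
    - [0, 0, 0, 0, 0, 0, 1]
    - [0, 0, 0, 0, 0, 0, 1]

```text
time_s: 16.13
position: [0.4661, -0.3885, 0.0601]
tcp_rot: [[0.921, 0.39, 0.0], [0.39, -0.921, -0.001], [0.0, 0.001, -1.0]]
force: [-0.5, 0.2, 2.9]
opening: 0.622
grasp_force: 30.0
```

```bash
python3 g.py 467,-388,60,23
```

```text
t 16.13 p [ 466.1 -388.5   60.1] yaw 22.93 tilt [ 4.e-04 -6.e-04 -1.e+00] j [-50.  43.  92.  -0.  44.  17.] F [-0.5  0.2  2.9] open mm 54.1 grip 30.0
467,-388,60,23 shift [ 0.0034 -0.0004  0.0003] turn -0.0015 rows 1.0
```

step_arm:
  steps:
    - [0, 0, -0.03, 0, 0, 0, 1]
    - [0, 0, -0.1, 0, 0, 0, 1]
    - [0, 0, -0.2, 0, 0, 0, 1]
    - [0, 0, -0.3, 0, 0, 0, 1]
    - [0, 0, -0.4, 0, 0, 0, 1]
    - [0, 0, -0.4, 0, 0, 0, 1]
    - [0, 0, -0.4, 0, 0, 0, 1]

```text
time_s: 16.72
position: [0.4664, -0.3887, 0.1814]
tcp_rot: [[0.921, 0.39, 0.002], [0.39, -0.921, -0.003], [0.001, 0.003, -1.0]]
force: [-0.0, 0.2, -3.3]
opening: 0.617
grasp_force: 30.0
```

```bash
python3 g.py 555,-116,170,10.4
```

```text
t 16.72 p [ 466.4 -388.7  181.4] yaw 22.94 tilt [ 0.0021 -0.0025 -1.    ] j [-50.  33.  88.   0.  58.  17.] F [-0.   0.2 -3.3] open mm 53.7 grip 30.0
555,-116,170,10.4 shift [ 0.6263 -0.7221  0.0363] turn 0.2787 rows 7.0
```

step_arm:
  steps:
    - [0.626, -0.722, 0.03, 0, 0, 0.28, 1]
    - [0.626, -0.722, 0.03, 0, 0, 0.28, 1]
    - [0.626, -0.722, 0.03, 0, 0, 0.28, 1]
    - [0.626, -0.722, 0.03, 0, 0, 0.28, 1]
    - [0.626, -0.722, 0.03, 0, 0, 0.28, 1]
    - [0.626, -0.722, 0.03, 0, 0, 0.28, 1]
    - [0.626, -0.722, 0.03, 0, 0, 0.28, 1]
    - [0.626, -0.722, 0.03, 0, 0, 0.28, 1]

```text
time_s: 17.38
position: [0.5532, -0.1077, 0.1681]
tcp_rot: [[0.983, 0.185, -0.006], [0.185, -0.983, 0.006], [-0.005, -0.007, -1.0]]
force: [-1.1, -0.3, -3.2]
opening: 0.617
grasp_force: 30.0
```

step_arm:
  steps:
    - [0, 0, 0.05, 0, 0, 0, 1]
    - [0, 0, 0.1, 0, 0, 0, 1]
    - [0, 0, 0.15, 0, 0, 0, 1]
    - [0, 0, 0.15, 0, 0, 0, 1]
    - [0, 0, 0.15, 0, 0, 0, 1]
    - [0, 0, 0.15, 0, 0, 0, 1]

```text
time_s: 17.88
position: [0.5541, -0.1157, 0.1252]
tcp_rot: [[0.984, 0.179, -0.001], [0.179, -0.984, 0.001], [-0.001, -0.001, -1.0]]
force: [0.5, -0.5, -3.1]
opening: 0.616
grasp_force: 30.0
```

```bash
python3 g.py 555,-116,50,10.4
```

```text
t 17.88 p [ 554.1 -115.7  125.2] yaw 10.32 tilt [-1.4e-03  6.0e-04 -1.0e+00] j [-23.  35.  97.   0.  48.  57.] F [ 0.5 -0.5 -3.1] open mm 53.6 grip 30.0
555,-116,50,10.4 shift [0.0031 0.0019 0.2507] turn -0.0019 rows 2.0
```

step_arm:
  steps:
    - [0.003, 0.001, 0.1, 0, 0, 0, 1]
    - [0.003, 0.001, 0.18, 0, 0, 0, 1]
    - [0.003, 0.001, 0.23, 0, 0, 0, 1]
    - [0.003, 0.001, 0.26, 0, 0, 0, 1]
    - [0.003, 0.001, 0.268, 0, 0, 0, 1]
    - [0.003, 0.001, 0.275, 0, 0, 0, 1]
    - [0.003, 0.001, 0.275, 0, 0, 0, 1]
    - [0.003, 0.001, 0.275, 0, 0, 0, 1]

```text
time_s: 18.55
position: [0.5563, -0.1161, 0.0443]
tcp_rot: [[0.984, 0.179, 0.002], [0.179, -0.984, -0.001], [0.002, 0.001, -1.0]]
force: [-0.6, -0.1, -4.1]
opening: 0.618
grasp_force: 30.0
```

```bash
python3 g.py 555,-116,42,10.4
```

```text
t 18.55 p [ 556.3 -116.1   44.3] yaw 10.34 tilt [ 2.1e-03 -9.0e-04 -1.0e+00] j [-23.  43.  98.  -0.  38.  57.] F [-0.6 -0.1 -4.1] open mm 53.7 grip 30.0
555,-116,42,10.4 shift [-0.0042 -0.001   0.0078] turn -0.0014 rows 1.0
```

step_arm:
  steps:
    - [-0.003, 0, 0.005, 0, 0, 0, 1]
    - [-0.003, 0, 0.009, 0, 0, 0, 1]
    - [-0.003, 0, 0.009, 0, 0, 0, 1]
    - [-0.003, 0, 0.009, 0, 0, 0, 1]

```text
time_s: 18.88
position: [0.5552, -0.1162, 0.0421]
tcp_rot: [[0.984, 0.179, 0.002], [0.179, -0.984, -0.001], [0.002, 0.001, -1.0]]
force: [-1.7, 0.0, 6.6]
opening: 0.617
grasp_force: 30.0
```

```bash
python3 g.py 555,-116,42,10.4;  python3 - <<'E'
from rig import *
from h import *
s=capture("scene")
def cr(i,x,y,w,h,f):return cv2.resize(i[y:y+h,x:x+w,::-1],None,fx=f,fy=f,interpolation=cv2.INTER_CUBIC)
cv2.imwrite("pics/c6.png",cr(s["image"],290,240,120,100,5))
E
```

```text
t 18.88 p [ 555.2 -116.2   42.1] yaw 10.34 tilt [ 1.8e-03 -9.0e-04 -1.0e+00] j [-23.  43.  99.  -0.  38.  57.] F [-1.7  0.   6.6] open mm 53.7 grip 30.0
555,-116,42,10.4 shift [-0.0004 -0.0008  0.0002] turn -0.0014 rows 1.0
```

View pics/c6.png

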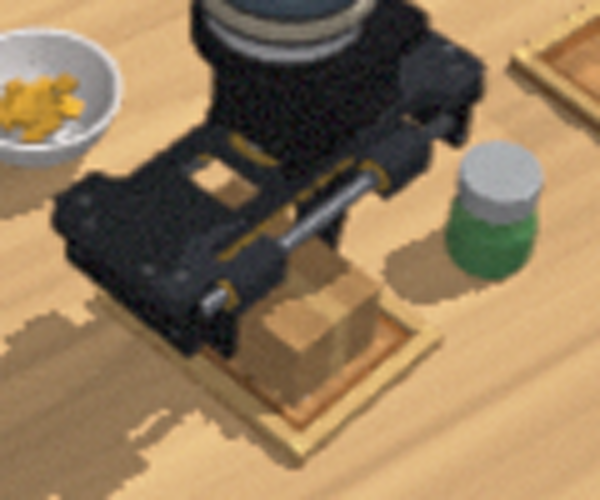

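The carton rests inside the short tray, parallel to its lips (crop (310,330)). Release and go for the slab.

step_arm:
  steps:
    - [0, 0, 0, 0, 0, 0, -0.5]
    - [0, 0, 0, 0, 0, 0, -0.7]
    - [0, 0, 0, 0, 0, 0, -0.7]
    - [0, 0, -0.1, 0, 0, 0, -0.7]
    - [0, 0, -0.3, 0, 0, 0, -1]
    - [0, 0, -0.45, 0, 0, 0, -1]
    - [0, 0, -0.45, 0, 0, 0, -1]

```text
time_s: 19.52
position: [0.5564, -0.1166, 0.1797]
tcp_rot: [[0.984, 0.179, 0.006], [0.179, -0.984, -0.002], [0.005, 0.003, -1.0]]
force: [1.1, 0.3, -0.0]
opening: 0.964
grasp_force: 0.0
```

```bash
python3 g.py 463,-300,170,22.5 463,-240,170,22.5
```

```text
t 19.52 p [ 556.4 -116.6  179.7] yaw 10.34 tilt [ 0.0058 -0.0024 -1.    ] j [-23.  31.  94.   0.  54.  57.] F [ 1.1  0.3 -0. ] open mm 83.9 grip 0.0
463,-300,170,22.5 shift [-0.4163  0.5455  0.0318] turn -0.2702 rows 5.0
463,-240,170,22.5 shift [-0.3804  0.3488  0.0314] turn -0.2702 rows 4.0
```

```bash
python3 - <<'E'
from rig import *
from h import *
t=capture("top");s=capture("scene")
pickle.dump((s,t),open("c7.pkl","wb"))
def cr(i,x,y,w,h,f):return cv2.resize(i[y:y+h,x:x+w,::-1],None,fx=f,fy=f,interpolation=cv2.INTER_CUBIC)
cv2.imwrite("pics/c7.png",np.vstack([np.hstack([cr(s["image"],165,295,80,60,5),cr(t["image"],380,190,80,60,5)]),np.hstack([cr(s["image"],300,250,100,75,4),cr(t["image"],290,160,100,75,4)])]))
E
```

```text
(no output)
```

View pics/c7.png

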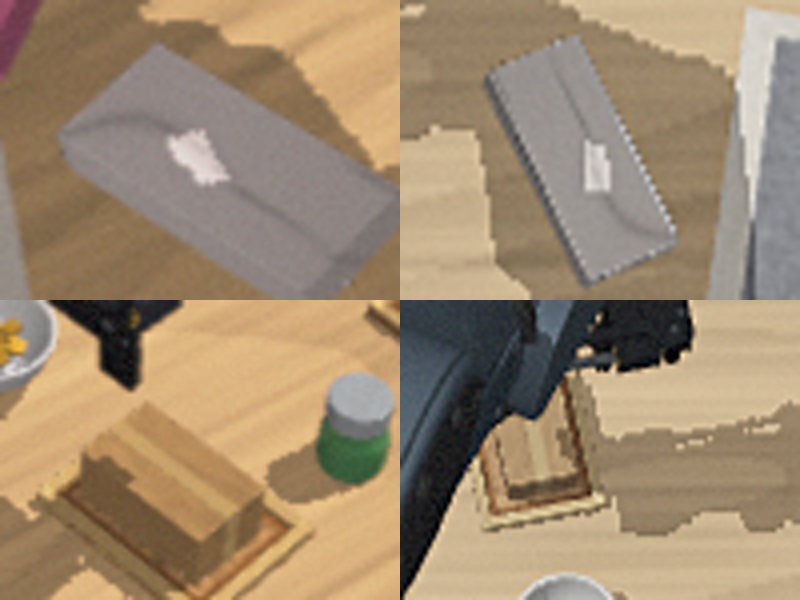

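The carton sits flat in the short tray. The bare slab is visible, with corners at top crop (488,78),(578,37),(676,240),(590,278).

```bash
python3 - <<'E'
from h import *
s,t=pickle.load(open("c7.pkl","rb"))
def fit(c,P,z,*u):
    w=np.array([ray(c,un(p,*u),z)[:2]*1000 for p in P]);e=np.linalg.norm(w-np.roll(w,-1,0),axis=1)
    d=(w[0]+w[1]-w[2]-w[3]);print(w.mean(0).round(1),e.round(0),round(np.degrees(np.arctan2(d[1],d[0])),1))
fit(t,[(488,78),(578,37),(676,240),(588,276)],.024,380,190,5,400)
fit(s,[(398,190),(312,292),(62,133),(158,45)],.024,165,295,5)
fit(s,[(265,498),(202,548),(83,448),(148,402)],.046,300,250,4,0,300)
E
python3 g.py 463,-300,170,22.5
```

```text
[ 463.8 -392.4] [ 60. 135.  57. 132.] 22.8
[ 464.2 -393.1] [ 56. 140.  57. 137.] 22.8
[ 556.7 -118.7] [49. 93. 51. 93.] 7.9
t 19.62 p [ 557.6 -117.   180.2] yaw 10.35 tilt [ 0.0098 -0.0041 -0.9999] j [-23.  31.  94.   0.  54.  57.] F [1.4 0.3 0.8] open mm 85.5 grip 0.0
463,-300,170,22.5 shift [-0.4199  0.5432  0.0334] turn -0.2701 rows 5.0
```

step_arm:
  steps:
    - [-0.47, 0.849, 0.05, 0, 0, -0.276, -1]
    - [-0.47, 0.849, 0.05, 0, 0, -0.276, -1]
    - [-0.47, 0.849, 0.05, 0, 0, -0.276, -1]
    - [-0.47, 0.849, 0.05, 0, 0, -0.276, -1]
    - [-0.47, 0.849, 0.05, 0, 0, -0.276, -1]
    - [-0.47, 0.849, 0.05, 0, 0, -0.276, -1]
    - [-0.47, 0.849, 0.05, 0, 0, -0.276, -1]
    - [-0.47, 0.849, 0.05, 0, 0, -0.276, -1]

```text
time_s: 20.28
position: [0.4592, -0.3992, 0.1591]
tcp_rot: [[0.924, 0.381, 0.0], [0.381, -0.924, -0.004], [-0.002, 0.004, -1.0]]
force: [0.4, 0.2, -0.2]
opening: 1.003
grasp_force: 0.0
```

step_arm:
  steps:
    - [0, 0, 0.1, 0, 0, 0, -1]
    - [0, 0, 0.2, 0, 0, 0, -1]
    - [0, 0, 0.3, 0, 0, 0, -1]
    - [0, 0, 0.3, 0, 0, 0, -1]
    - [0, 0, 0.3, 0, 0, 0, -1]

```text
time_s: 20.7
position: [0.4603, -0.3898, 0.0682]
tcp_rot: [[0.922, 0.387, -0.004], [0.387, -0.922, 0.005], [-0.002, -0.006, -1.0]]
force: [0.4, -1.2, 0.3]
opening: 1.001
grasp_force: 0.0
```

```bash
python3 g.py 464,-392.7,33,22.8
```

```text
t 20.7 p [ 460.3 -389.8   68.2] yaw 22.76 tilt [-0.004  0.005 -1.   ] j [-51.  43.  92.   0.  45.  16.] F [ 0.4 -1.2  0.3] open mm 87.1 grip 0.0
464,-392.7,33,22.8 shift [0.0079 0.0144 0.1172] turn -0.0008 rows 1.0
```

step_arm:
  steps:
    - [0.008, 0.008, 0.03, 0, 0, 0, -1]
    - [0.008, 0.008, 0.06, 0, 0, 0, -1]
    - [0.008, 0.008, 0.09, 0, 0, 0, -1]
    - [0.008, 0.008, 0.115, 0, 0, 0, -1]
    - [0.008, 0.008, 0.115, 0, 0, 0, -1]
    - [0.008, 0.008, 0.115, 0, 0, 0, -1]
    - [0.008, 0.008, 0.115, 0, 0, 0, -1]

```text
time_s: 21.28
position: [0.4648, -0.3932, 0.0363]
tcp_rot: [[0.922, 0.387, 0.0], [0.387, -0.922, -0.0], [0.0, 0.0, -1.0]]
force: [-0.2, 0.3, 0.6]
opening: 0.999
grasp_force: 0.0
```

```bash
python3 g.py 464,-392.7,33,22.8
```

```text
t 21.28 p [ 464.8 -393.2   36.3] yaw 22.75 tilt [ 3.e-04 -4.e-04 -1.e+00] j [-51.  46.  92.   0.  42.  17.] F [-0.2  0.3  0.6] open mm 86.9 grip 0.0
464,-392.7,33,22.8 shift [-0.0019 -0.0025  0.011 ] turn -0.001 rows 1.0
```

step_arm:
  steps:
    - [-0.001, -0.001, 0.011, 0, 0, 0, -0.3]
    - [-0.001, -0.001, 0.011, 0, 0, 0, 0]
    - [-0.001, -0.001, 0.011, 0, 0, 0, 0.5]
    - [-0.001, -0.001, 0.011, 0, 0, 0, 1]
    - [-0.001, -0.001, 0.011, 0, 0, 0, 1]
    - [-0.001, -0.001, 0.011, 0, 0, 0, 1]
    - [-0.001, -0.001, 0.011, 0, 0, 0, 1]
    - [-0.001, -0.001, 0.011, 0, 0, 0, 1]

```text
time_s: 21.95
position: [0.4643, -0.3929, 0.0329]
tcp_rot: [[0.922, 0.387, 0.0], [0.387, -0.922, -0.0], [0.0, 0.0, -1.0]]
force: [-0.3, -0.6, 0.5]
opening: 0.686
grasp_force: 30.0
```

```bash
python3 g.py 464,-392.7,33,22.8
```

```text
t 21.95 p [ 464.3 -392.9   32.9] yaw 22.76 tilt [ 1.e-04 -1.e-04 -1.e+00] j [-51.  46.  92.  -0.  42.  16.] F [-0.3 -0.6  0.5] open mm 59.7 grip 30.0
464,-392.7,33,22.8 shift [-0.0007 -0.0011 -0.0003] turn -0.001 rows 1.0
```

step_arm:
  steps:
    - [0, 0, -0.03, 0, 0, 0, 1]
    - [0, 0, -0.08, 0, 0, 0, 1]
    - [0, 0, -0.15, 0, 0, 0, 1]
    - [0, 0, -0.25, 0, 0, 0, 1]
    - [0, 0, -0.35, 0, 0, 0, 1]
    - [0, 0, -0.45, 0, 0, 0, 1]
    - [0, 0, -0.45, 0, 0, 0, 1]
    - [0, 0, -0.45, 0, 0, 0, 1]

```text
time_s: 22.62
position: [0.4647, -0.3933, 0.1691]
tcp_rot: [[0.922, 0.387, 0.002], [0.387, -0.922, -0.003], [0.001, 0.003, -1.0]]
force: [-0.3, 0.2, -5.6]
opening: 0.689
grasp_force: 30.0
```

```bash
python3 g.py 510,-130,170,15
```

```text
t 22.62 p [ 464.7 -393.3  169.1] yaw 22.76 tilt [ 0.0021 -0.0026 -1.    ] j [-51.  34.  89.  -0.  57.  16.] F [-0.3  0.2 -5.6] open mm 60.0 grip 30.0
510,-130,170,15 shift [ 0.4789 -0.751  -0.005 ] turn 0.1725 rows 7.0
```

step_arm:
  steps:
    - [0.5, -0.8, 0, 0, 0, 0.2, 1]
    - [0.5, -0.8, 0, 0, 0, 0.2, 1]
    - [0.5, -0.8, 0, 0, 0, 0.2, 1]
    - [0.5, -0.8, 0, 0, 0, 0.2, 1]
    - [0.5, -0.8, 0, 0, 0, 0.2, 1]
    - [0.5, -0.8, 0, 0, 0, 0.2, 1]
    - [0.5, -0.8, 0, 0, 0, 0.2, 1]
    - [0.5, -0.8, 0, 0, 0, 0.2, 1]

```text
time_s: 23.28
position: [0.5066, -0.1059, 0.165]
tcp_rot: [[0.97, 0.243, -0.008], [0.243, -0.97, 0.007], [-0.007, -0.009, -1.0]]
force: [-1.3, -0.3, -5.3]
opening: 0.684
grasp_force: 30.0
```

```bash
python3 g.py 573,145,165,5.8
```

```text
t 23.28 p [ 506.6 -105.9  165. ] yaw 14.06 tilt [-0.0085  0.007  -0.9999] j [-24.  29. 102.   0.  50.  52.] F [-1.3 -0.3 -5.3] open mm 59.5 grip 30.0
573,145,165,5.8 shift [ 0.4178 -0.7574  0.004 ] turn 0.1836 rows 7.0
```

step_arm:
  steps:
    - [0.418, -0.757, 0, 0, 0, 0.18, 1]
    - [0.418, -0.757, 0, 0, 0, 0.18, 1]
    - [0.418, -0.757, 0, 0, 0, 0.18, 1]
    - [0.418, -0.757, 0, 0, 0, 0.18, 1]
    - [0.418, -0.757, 0, 0, 0, 0.18, 1]
    - [0.418, -0.757, 0, 0, 0, 0.18, 1]
    - [0.418, -0.757, 0, 0, 0, 0.18, 1]
    - [0.418, -0.757, 0, 0, 0, 0.18, 1]

```text
time_s: 23.95
position: [0.5767, 0.1406, 0.1652]
tcp_rot: [[0.995, 0.103, -0.003], [0.103, -0.995, 0.001], [-0.003, -0.001, -1.0]]
force: [0.3, -0.7, -5.3]
opening: 0.684
grasp_force: 30.0
```

step_arm:
  steps:
    - [0, 0, 0.08, 0, 0, 0, 1]
    - [0, 0, 0.15, 0, 0, 0, 1]
    - [0, 0, 0.22, 0, 0, 0, 1]
    - [0, 0, 0.22, 0, 0, 0, 1]
    - [0, 0, 0.22, 0, 0, 0, 1]
    - [0, 0, 0.22, 0, 0, 0, 1]

```text
time_s: 24.45
position: [0.5776, 0.136, 0.1016]
tcp_rot: [[0.995, 0.098, -0.001], [0.098, -0.995, -0.0], [-0.001, 0.0, -1.0]]
force: [0.7, -0.1, -4.3]
opening: 0.686
grasp_force: 30.0
```

```bash
python3 g.py 573,145,45,5.8; python3 - <<'E'
from rig import *
from h import *
t=capture("top");s=capture("scene")
def cr(i,x,y,w,h,f):return cv2.resize(i[y:y+h,x:x+w,::-1],None,fx=f,fy=f,interpolation=cv2.INTER_CUBIC)
cv2.imwrite("pics/c8.png",np.hstack([cr(s["image"],380,215,100,90,4),cr(t["image"],200,140,100,90,4)]))
E
```

```text
t 24.45 p [577.6 136.  101.6] yaw 5.6 tilt [-7.e-04 -3.e-04 -1.e+00] j [ 2. 39. 93. -0. 48. 87.] F [ 0.7 -0.1 -4.3] open mm 59.6 grip 30.0
573,145,45,5.8 shift [-0.0121 -0.0314  0.1886] turn -0.0044 rows 2.0
```

View pics/c8.png

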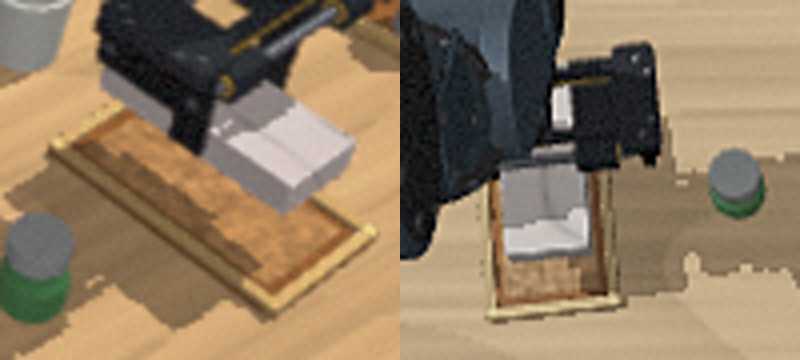

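The slab hangs level and parallel over the long tray. Correct laterally and lower.

step_arm:
  steps:
    - [-0.012, -0.029, 0.03, 0, 0, -0.004, 1]
    - [-0.012, -0.029, 0.07, 0, 0, -0.004, 1]
    - [-0.012, -0.029, 0.11, 0, 0, -0.004, 1]
    - [-0.012, -0.029, 0.15, 0, 0, -0.004, 1]
    - [-0.012, -0.029, 0.17, 0, 0, -0.004, 1]
    - [-0.012, -0.029, 0.17, 0, 0, -0.004, 1]
    - [-0.012, -0.029, 0.17, 0, 0, -0.004, 1]
    - [-0.012, -0.029, 0.17, 0, 0, -0.004, 1]

```text
time_s: 25.22
position: [0.5736, 0.1451, 0.0508]
tcp_rot: [[0.995, 0.102, 0.001], [0.102, -0.995, 0.0], [0.001, 0.0, -1.0]]
force: [-0.1, -0.2, -5.4]
opening: 0.686
grasp_force: 30.0
```

```bash
python3 g.py 573,145,39,5.8
```

```text
t 25.22 p [573.6 145.1  50.8] yaw 5.83 tilt [ 5.e-04  0.e+00 -1.e+00] j [ 3. 44. 95. -0. 42. 88.] F [-0.1 -0.2 -5.4] open mm 59.7 grip 30.0
573,145,39,5.8 shift [-0.0019  0.0002  0.0392] turn 0.0006 rows 1.0
```

step_arm:
  steps:
    - [-0.001, 0, 0.01, 0, 0, 0, 1]
    - [-0.001, 0, 0.018, 0, 0, 0, 1]
    - [-0.001, 0, 0.025, 0, 0, 0, 1]
    - [-0.001, 0, 0.03, 0, 0, 0, 1]
    - [-0.001, 0, 0.034, 0, 0, 0, 1]
    - [-0.001, 0, 0.037, 0, 0, 0, 1]
    - [-0.001, 0, 0.039, 0, 0, 0, 1]
    - [-0.001, 0, 0.039, 0, 0, 0, 1]

```text
time_s: 25.88
position: [0.5729, 0.1451, 0.039]
tcp_rot: [[0.995, 0.102, 0.0], [0.102, -0.995, -0.0], [0.0, 0.0, -1.0]]
force: [0.0, 0.5, -5.5]
opening: 0.692
grasp_force: 30.0
```

```bash
python3 g.py 573,145,39,5.8
```

```text
t 25.88 p [572.9 145.1  39. ] yaw 5.84 tilt [ 1.e-04 -0.e+00 -1.e+00] j [ 3. 45. 95. -0. 40. 88.] F [ 0.   0.5 -5.5] open mm 60.2 grip 30.0
573,145,39,5.8 shift [0.0003 0.0005 0.    ] turn 0.0009 rows 1.0
```

Still carrying full weight, so I'll edge down until it bears.

step_arm:
  steps:
    - [0, 0, 0.001, 0, 0, 0, 1]
    - [0, 0, 0.002, 0, 0, 0, 1]
    - [0, 0, 0.003, 0, 0, 0, 1]
    - [0, 0, 0.003, 0, 0, 0, 1]

```text
time_s: 26.22
position: [0.5729, 0.1451, 0.0389]
tcp_rot: [[0.995, 0.102, 0.0], [0.102, -0.995, -0.0], [0.0, 0.0, -1.0]]
force: [-1.6, -0.9, 2.6]
opening: 0.684
grasp_force: 30.0
```

Contact (Fz −5.5 → +2.6 N). Release gently and retreat.

step_arm:
  steps:
    - [0, 0, 0, 0, 0, 0, -0.55]
    - [0, 0, 0, 0, 0, 0, -0.7]
    - [0, 0, 0, 0, 0, 0, -0.8]
    - [0, 0, 0, 0, 0, 0, -0.8]
    - [0, 0, -0.08, 0, 0, 0, -0.8]
    - [0, 0, -0.2, 0, 0, 0, -1]
    - [0, 0, -0.4, 0, 0, 0, -1]
    - [0, 0, -0.6, 0, 0, 0, -1]

```text
time_s: 26.88
position: [0.5722, 0.1451, 0.1823]
tcp_rot: [[0.995, 0.102, -0.002], [0.102, -0.995, -0.0], [-0.002, -0.0, -1.0]]
force: [0.8, 1.4, 0.4]
opening: 0.983
grasp_force: 0.0
```

step_arm:
  steps:
    - [-0.1, 0.45, 0, 0, 0, 0, -1]
    - [-0.1, 0.45, 0, 0, 0, 0, -1]
    - [-0.2, 0.45, 0, 0, 0, 0, -1]
    - [-0.3, 0.45, 0, 0, 0, 0, -1]
    - [-0.3, 0.45, 0, 0, 0, 0, -1]
    - [-0.3, 0.45, 0, 0, 0, 0, -1]

```text
time_s: 27.38
position: [0.4937, 0.0007, 0.1813]
tcp_rot: [[0.995, 0.098, -0.004], [0.098, -0.995, 0.001], [-0.004, -0.001, -1.0]]
force: [-0.2, 0.7, -0.2]
opening: 0.999
grasp_force: 0.0
```

```bash
python3 g.py; python3 - <<'E'
from rig import *
from h import *
t=capture("top");s=capture("scene");pickle.dump((s,t),open("c9.pkl","wb"))
cv2.imwrite("pics/c9.png",cv2.resize(s["image"][160:340,290:530,::-1],None,fx=3.3,fy=3.3,interpolation=cv2.INTER_CUBIC))
E
```

```text
t 27.38 p [493.7   0.7 181.3] yaw 5.65 tilt [-3.9e-03  7.0e-04 -1.0e+00] j [-13.  26. 104.  -0.  50.  71.] F [-0.2  0.7 -0.2] open mm 86.9 grip 0.0
```

View pics/c9.png

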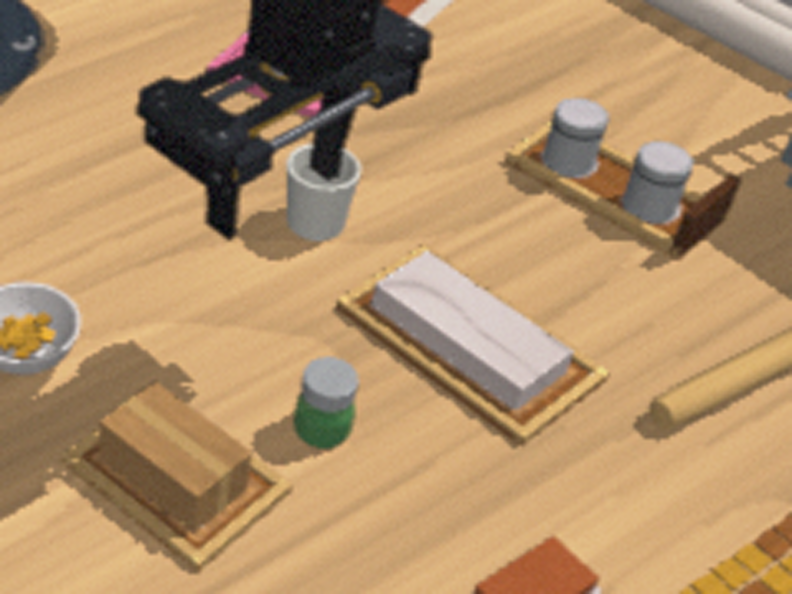

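The slab lies flat in the long tray, the carton in the short tray, both tins are upright on their rings, and the bystanders are unmoved. Quick numeric check of the placements.

```bash
python3 - <<'E'
from h import *
s,t=pickle.load(open("c9.pkl","rb"))
def fit(c,P,z,*u):
    w=np.array([ray(c,un(p,*u),z)[:2]*1000 for p in P]);e=np.linalg.norm(w-np.roll(w,-1,0),axis=1)
    d=(w[0]+w[1]-w[2]-w[3]);print(w.mean(0).round(1),e.round(0),round(np.degrees(np.arctan2(d[1],d[0])),1))
fit(s,[(572,352),(518,390),(373,287),(430,252)],.030,290,160,3.3)
fit(s,[(606,374),(524,437),(338,302),(426,249)],.010,290,160,3.3)
fit(s,[(250,452),(202,490),(102,427),(158,384)],.046,290,160,3.3)
fit(s,[(290,488),(197,563),(68,462),(158,400)],.010,290,160,3.3)
E
```

```text
[572.8 140.7] [ 60. 136.  64. 136.] 5.5
[574.4 143.3] [ 95. 176.  99. 174.] 5.9
[ 555.9 -116.9] [46. 83. 55. 84.] 13.6
[ 559.9 -117.9] [ 90. 118.  85. 117.] 12.8
```

Slab and carton sit within about 3–4 mm of their tray centres and parallel to them. That's inside the measuring error, so I'm handing in.

```bash
python3 -c "
from rig import *
print(hand_in())"
```

```text
the job is handed in; nothing more can be done
None
```

The job is handed in: the old tin is on the front mark with the new tin behind it on the rear mark, and the carton and slab lie flat in their trays within about 4 mm of centre; the bowl, cup and jar were left where they stood.

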